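Close and latch the meal carrier

ROBOT

A 6-joint arm with a two-finger parallel gripper is mounted at the origin on the work surface. World frame = base frame: x ahead of the robot, y to its left, z up, the work surface at z = 0. Lengths are in mm, angles in rad, forces in N, time in s.
With the tool pointing down it reaches from about 350 to 975 mm from the base axis. Payload 7.1 kg.
Tool frame: the origin (TCP) lies on the front face of the gripper's body, between the roots of the fingers; the fingertips stand 80 mm ahead of it and the grasp point (between the pads) lies 61 mm ahead of it (env.tips_ahead is the distance from the TCP to the fingertips, in mm); z points along the fingers, y is the direction in which the jaws open and shut (so a half turn about z gives the same grasp; the last joint's range is limited). The gripper opens to 88 mm and grips with 3 to 60 N. Pads are 20 mm wide; open, the fingers measure 115 mm over their backs; the gripper's body (75 mm by 178 mm) begins 61 mm behind the grasp point.
Start: joints at [1.115, 0.423, 1.63, -0, 1.089, -0.019], TCP at [264.369, 566.317, 302.675] pointing down, gripper open.
Joint ranges: [-3, 3], [-0.9, 2.11], [0.09, 2.58], [-1.31, 4.45], [0.11, 2.69], [-2.54, 2.54]. Speed limits (rad/s): [2.39, 2.39, 3.01, 3.14, 3.14, 3.14].

INTERFACE

Orientations are given as a unit quaternion [x, y, z, w].
In Python, from station import env, set_gripper, viewer, workorder gives the robot as it stands. Calls block until the motion is done:
- env.reach(position, orientation): joint-space move of the TCP to a pose.
- env.move_l(position, rot=None, rate=150, f_stop=None): straight line of the TCP; rot=None keeps the orientation; rate is the mean speed in mm/s. With f_stop (N) it stops when the force on the tool has changed by that much, and returns True; else False.
- env.move_joints(angles): joint-space move.
- set_gripper(opening): finger opening in mm; the grip force is fixed at half the most; returns when the fingers have stopped.
- env.hold(seconds).
- env.ik(position, orientation): joint angles nearest the present ones, or None.
- env.read_state(): the state.
- viewer.camera(name): name is "scene" or "top" or "wrist"; returns the picture (384x512x3 uint8, blue, green, red); there is no depth.
- viewer.camera_params(name): a dict with "fx", "fy", "cx", "cy" (pixels), "dist" ([k1, k2, p1, p2, k3] as OpenCV has them; the pictures are not rectified), "pose" (4x4, takes a point from camera to world coordinates); the wrist camera has in their place "tool_from_camera" (4x4, takes a point from camera to tool coordinates, whose origin is the TCP and whose axes are the flange's). Camera axes: x right, y up, looking along -z (the intrinsics and any distortion apply to the point x, -y, -z); pixel columns grow to the right and rows downward; lengths in mm; the calibration is good to about 2 mm. A picture is of the moment at which its call begins: read the wrist's pose just before it. camera_params takes no time and is no camera call.
A pose or a line that the arm cannot do raises env.IKError and nothing moves.
- workorder.sign_off(): hands the job in, once; it reports no verdict.
The state is a dict: "time_s": time; "qpos": joint angles; "dq": joint speeds; "tau": joint torques, N m; "tool_pos": TCP position; "orientation": TCP orientation; "force": force on the tool from outside, world axes, zero at the start; "wrist_torque": the same for the moment, N m; "width": finger opening in mm.
Only numpy, scipy, OpenCV 4.12 (cv2) and the standard library are available. Lean on these libraries where they do the work, as an engineer would, in place of code of your own. Each camera call takes 0.05 s, during which the arm holds its last target. There are 200 camera calls.

TASK

The covered bowls are packed in the ivory meal carrier. Fold its two short dust flaps down flat first, then the big lid over them; press the springy lid right down at its latch knob and, holding it down, turn the knob clockwise until it clicks past its detent, so that the lid stays shut when you let go; never force the knob round while the lid is up. Leave the crockery and the things standing around the carrier where they are.

Things in the scene. Friction and masses are not known exactly. Their poses are not given: they have to be found in the camera images.
- carrier: ivory plastic box 180 (x) x 150 (y) x 110 (z) mm, fixed. Origin: centre of its underside on the table, z up. Lid hinged along its +y side, dust flaps along -x and +x, latch on -y, where a steel keeper lip sticks out 14 mm (50 mm long, 99 to 113 mm up). A springy rubber seal tops the -y wall, standing 12 mm higher than the shut lid's underside. Two 68 mm tall bowls stand inside
- flap_near (a joint): angle of the dust flap on the carrier's -x side (the robot's side): 0 closed flat over the box, 1.57 upright, more than that leaning outwards (starts so; stop at 2.4). The flap is a plate 65 mm from hinge to edge, 130 mm along the hinge, 5 mm thick. A stiff friction hinge (0.035 N m): it stays where it is left and has to be pushed all the way down
- flap_far (a joint): the same for the dust flap on the carrier's +x side
- flap_near_hinge (a point): middle of the near flap's hinge line, 112 mm above the table, half way through the flap's thickness; the hinge runs along the carrier's y
- flap_far_hinge (a point): the same for the far flap
- flap_near_edge (a point): middle of the near flap's free edge
- flap_far_edge (a point): middle of the far flap's free edge
- lid (a joint): lid angle: 0 fully shut (stop), 1.57 upright, more leans outwards to the carrier's +y (starts so; stop 2.3). Friction hinge (0.3 N m): stays while steep, sinks slowly below about 0.8 rad. It comes to rest on the seal at 0.06 to 0.08 rad, 10 to 14 mm too high at the latch; pressing the latch fully down takes about 10 N there. Once latched it stays at about 0.02
- lid_hinge (a point): middle of the lid's hinge line (along the carrier's x), 119 mm above the table, half way through the lid's thickness. The lid is a plate 200 mm from hinge to free edge, 176 mm along the hinge, 6 mm thick, 0.3 kg
- lid_edge (a point): middle of the lid's free edge
- latch (a joint): knob turn, growing clockwise seen from above with the lid shut: near 0 open, stop 1.5. Friction 0.03 N m; at 0.65 it meets the detent (about 0.1 N m), past 1.0 it snaps on to about 1.35 and stays. A tongue under the lid, 22 mm long from the knob's axis, turns with it to below the keeper lip: it passes only with the latch held within about 3 mm of fully down, else it butts on the lip
- latch_grip (a point): on the knob's axis, at the height to grip, 27 mm above the lid's face, 179 mm from the lid's hinge line, mid-width. The knob is a bar 56 mm long, 14 mm wide, from 5 to 40 mm above the lid's face, on a disc 48 mm across, 5 mm thick. Axes: x along the bar, y across it, z out of the lid's face; at joint value 0 the bar is parallel to the hinge
- bowl_out: white covered bowl 86 mm across, 68 mm tall, standing on the latch side of the carrier; origin: centre of its foot. Leave it alone
- mug: white mug 76 mm across, 85 mm tall, near the carrier's robot-side latch corner; origin: centre of its foot. Leave it alone
- sauce: amber glass jar 60 mm across, 130 mm tall, near the carrier's far latch corner; origin: centre of its foot. Leave it alone
- cup: white cup 72 mm across, 70 mm tall, near the carrier's far hinge-side corner; origin: centre of its foot. Leave it alone
- ladle: steel spoon 240 mm long lying on the table on the lid's hinge side; origin in the spoon on the table. Leave it alone

How it is judged (in metres and radians):
On the way, in this order (a step that is already met when the one before it is completed fails the run):
1. both dust flaps are folded down flat while the lid still stands open (value of joint each of flap_near, flap_far below 0.12 rad and value of joint lid above 0.8 rad), for 0.2 s.
2. the lid is folded down onto the seal over the flaps (value of joint each of flap_near, flap_far, lid below 0.12 rad), for 0.2 s.
At the end, for the whole second after the job is handed in: both dust flaps lie flat (within 0.12 rad), the lid is held shut over them by the latch (lid within 0.03 rad of its stop) and the latch knob is past its detent (over 1.2 rad), with the robot off (value of joint each of flap_near, flap_far below 0.12 rad and value of joint lid below 0.03 rad and value of joint latch above 1.2 rad); the robot touches nothing.
It fails at once if the lid is brought down over a dust flap that is not folded (value of joint lid below 0.5 rad and value of joint any of flap_near, flap_far above 0.3 rad).
It fails at once if the latch knob is forced round while the lid is not held down (value of joint latch above 0.7 rad and value of joint lid above 0.04 rad).
It fails at once if a thing standing around the carrier is pushed more than 30 mm or tipped (distance of any of bowl_out, mug, sauce, cup, ladle from where it was at the start of the episode above 0.03 m or angle between any of bowl_out, mug, sauce, cup's own z axis and vertical above 0.5 rad).
It also fails if it takes over 72 s, if anything falls off the work surface, if the arm or the gripper's body presses on something with over 40 N, if the wrist force passes 120 N, or if a joint passes its speed limit or range.

## Working session

There is one attempt and no reset: what is moved stays moved. The work goes in short steps, each a Python script; the robot and the scene stay as the last script left them, time stands still between calls to the robot, and variables do not carry over. Pictures are saved under pics/ and viewed, about 8 in all and at most 12, crops included, and the job is handed in when it is done.

```bash
mkdir -p pics; ls; python3 - <<'E'
from station import env,viewer
import cv2
for n in("scene","top"):
    cv2.imwrite(f"pics/{n}0.png",viewer.camera(n)); p=viewer.camera_params(n); print(n,p)
print(viewer.camera_params("wrist")); print(env.read_state())
E
```

```text
pics
scene {'fx': 466.6742270473973, 'fy': 466.6742270473973, 'cx': 259.1075384873166, 'cy': 193.3988857459327, 'dist': array([-0.12014408,  0.        ,  0.        ,  0.        ,  0.        ]), 'pose': array([[-1.13694024e-01, -7.54354141e-01,  6.46547368e-01,
         1.25841920e+03],
       [ 9.93408457e-01, -9.58824626e-02,  6.28187104e-02,
         9.63964918e+01],
       [ 1.46049996e-02,  6.49427736e-01,  7.60283046e-01,
         8.88523096e+02],
       [ 0.00000000e+00,  0.00000000e+00,  0.00000000e+00,
         1.00000000e+00]])}
top {'fx': 389.7158475557248, 'fy': 389.7158475557248, 'cx': 254.07621368627912, 'cy': 193.44712623067176, 'dist': array([0.03909075, 0.        , 0.        , 0.        , 0.        ]), 'pose': array([[ 1.73791151e-02,  9.88009559e-01, -1.53411465e-01,
         4.54941628e+02],
       [-9.99362575e-01,  1.23796209e-02, -3.34841559e-02,
        -1.97293701e+00],
       [-3.11834903e-02,  1.53895602e-01,  9.87594924e-01,
         9.75318146e+02],
       [ 0.00000000e+00,  0.00000000e+00,  0.00000000e+00,
         1.00000000e+00]])}
{'fx': 330.86663758784
[... 521 characters left out ...]
0]])}
{'time_s': 0.1, 'qpos': array([ 1.11495720e+00,  4.23766761e-01,  1.63062429e+00,  2.73875372e-05,
        1.08857814e+00, -1.90093625e-02]), 'dq': array([-2.06687432e-05, -3.05626339e-03, -1.42889384e-03,  2.12908486e-03,
       -1.95360448e-03,  8.31113911e-04]), 'tau': array([ 6.04991474e-04, -5.45619857e+01, -2.74323177e+01,  6.46287971e-02,
        1.88307697e-02, -4.02852237e-06]), 'tool_pos': array([264.22063351, 565.96580119, 301.97367743]), 'orientation': array([ 2.16688593e-01,  9.76240534e-01, -6.66107263e-04, -1.73668152e-04]), 'force': array([-0.11938821,  0.3029816 , -0.03550229]), 'wrist_torque': array([ 0.06041399, -0.02093232, -0.02604515]), 'width': 87.94047527336235}
```

View pics/top0.png

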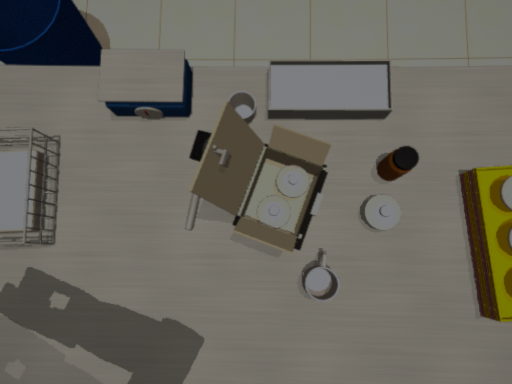

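View pics/scene0.png

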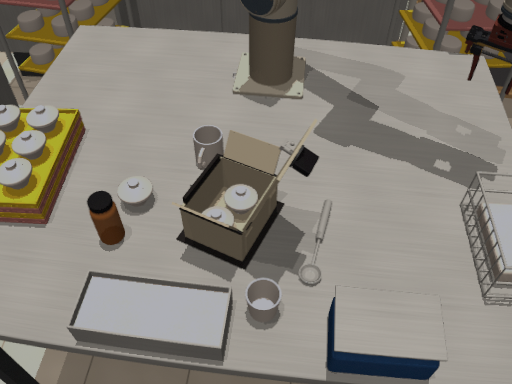

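```bash
python3 - <<'E'
import cv2
a=cv2.imread("pics/top0.png")[95:255,185:345]; b=cv2.imread("pics/scene0.png")[115:275,170:330]
cl=lambda i:cv2.convertScaleAbs(cv2.resize(i,(600,600),interpolation=cv2.INTER_CUBIC),alpha=1.6)
for n,i,ox,oy in(("t",a,185,95),("s",b,170,115)):
    i=cl(i)
    for k in range(0,160,20):
        p=int(k*3.75); cv2.putText(i,str(ox+k),(p,10),0,.4,(0,0,255)); cv2.putText(i,str(oy+k),(0,p+4),0,.4,(0,0,255))
        cv2.line(i,(p,0),(p,600),(0,0,255) ,1) if 0 else [cv2.circle(i,(p,int(m*3.75)),1,(0,0,255),-1) for m in range(0,160,20)]
    cv2.imwrite(f"pics/{n}1.png",i)
E
```

```text
(no output)
```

View pics/t1.png

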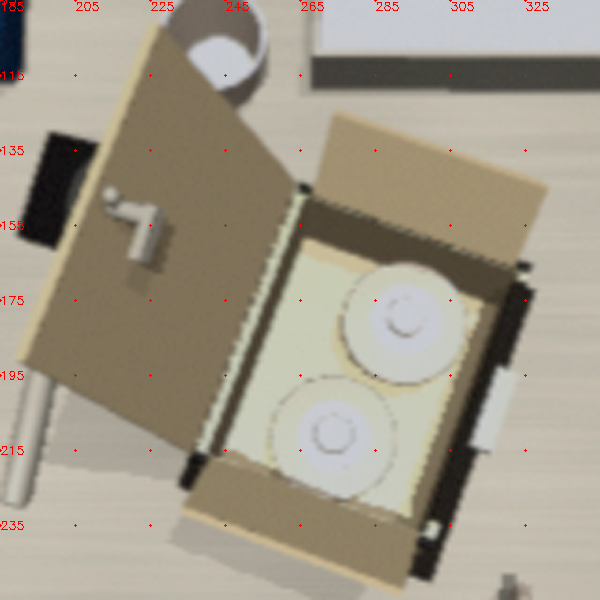

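View pics/s1.png

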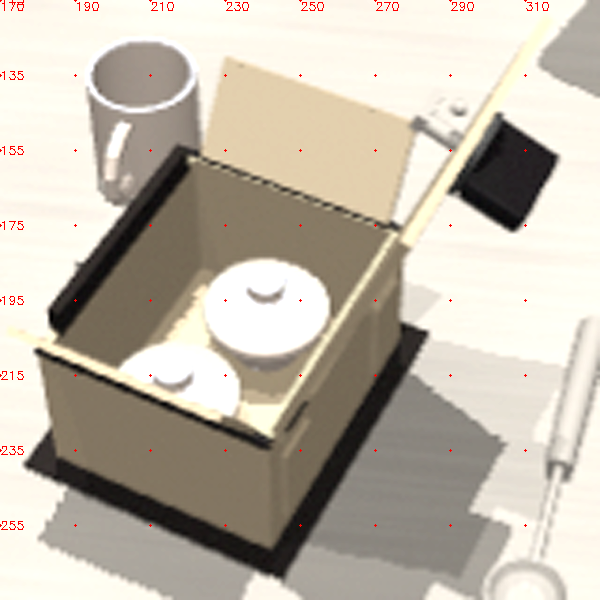

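```bash
cat >h.py <<'E'
from station import env,set_gripper,viewer,workorder
import numpy as np,cv2
from scipy.spatial.transform import Rotation as R
def proj(name,P,pose=None):
    c=viewer.camera_params(name); T=np.linalg.inv(c["pose"] if pose is None else pose)
    q=(np.atleast_2d(P)@T[:3,:3].T+T[:3,3])*[1,-1,-1]
    K=np.array([[c["fx"],0,c["cx"]],[0,c["fy"],c["cy"]],[0,0,1]])
    return cv2.projectPoints(q,np.zeros(3),np.zeros(3),K,c["dist"])[0][:,0]
def world(p,P):
    c,s=np.cos(p[2]),np.sin(p[2]); P=np.atleast_2d(P).astype(float)
    return np.c_[p[0]+c*P[:,0]-s*P[:,1],p[1]+s*P[:,0]+c*P[:,1],P[:,2]]
def lid(hy,a,x,r,n=0):  # r along lid from hinge, n out of the top face from mid thickness
    return [x,hy-r*np.cos(a)+n*np.sin(a),119+r*np.sin(a)+n*np.cos(a)]
def flap(hx,a,s,y,r,n=0): # s=-1 near,+1 far
    return [s*(hx-r*np.cos(a)+n*np.sin(a)),y,112+r*np.sin(a)+n*np.cos(a)]
E
cat >fit.py <<'E'
from h import *
from scipy.optimize import least_squares
U=lambda u,v,o:(o[0]+(u+.5)/3.75-.5,o[1]+(v+.5)/3.75-.5)
T=(185,95);S=(170,115)
t=[(300,187),(200,452),(160,25),(20,360),(335,113),(548,187),(182,512),(402,590)]
s=[(58,462),(270,548),(400,330),(228,58),(412,122)]
obs=np.array([U(*q,T) for q in t]+[U(*q,S) for q in s])
def mod(p):
    hx,hy,al,an,af=p[3:]
    W=[lid(hy,al,88,5,-3),lid(hy,al,-88,5,-3),lid(hy,al,88,200,-3),lid(hy,al,-88,200,0),
       flap(hx,af,1,65,65),flap(hx,af,1,-65,65),flap(hx,an,-1,65,65),flap(hx,an,-1,-65,65)]
    V=[[90,-75,4],[90,75,4],[-90,75,4],flap(hx,an,-1,-65,65),flap(hx,an,-1,65,65)]
    return np.r_[proj("top",world(p,W)),proj("scene",world(p,V))]
pri=lambda p:[(p[3]-88)/4,(p[4]-80)/4]
r=least_squares(lambda p:np.r_[(mod(p)-obs).ravel(),pri(p)],[500,20,-.35,88,80,2,2,2],loss="soft_l1",x_scale=[10,10,.1,5,5,.1,.1,.1])
print(r.x.round(3)); print((mod(r.x)-obs).round(1).tolist())
np.save("p.npy",r.x)
E
python3 fit.py
```

```text
[ 5.96265e+02 -3.38990e+01 -3.39000e-01  8.48090e+01  7.27750e+01
  1.94600e+00  2.19300e+00  2.15100e+00]
[[0.2, -1.9], [-0.8, 0.6], [-0.0, -0.2], [-0.1, 0.4], [-1.0, -0.3], [-0.3, -0.1], [-0.3, -0.6], [0.2, 0.8], [-1.1, -2.1], [-0.1, -0.3], [-0.9, 1.8], [-1.4, -0.5], [0.8, 0.0]]
```

```bash
cat >>h.py <<'E'
p=np.load("p.npy")
xc=np.array([np.cos(p[2]),np.sin(p[2]),0]); yc=np.array([-xc[1],xc[0],0]); Z=np.array([0,0,1.])
QA=R.from_matrix(np.c_[-yc,-xc,-Z]).as_quat()   # camera to latch side, jaws along carrier x
def tip(x,y,z): return world(p,[x,y,z+env.tips_ahead])[0]
def st(): s=env.read_state(); print(round(s["time_s"],1),s["tool_pos"].round(1),s["force"].round(1),s["qpos"].round(2))
E
cat >flaps.py <<'E'
from h import *
env.move_l(env.read_state()["tool_pos"]+[0,0,130],rate=250)
set_gripper(0)
hx=p[3]; Y=-12; W=13.5
def path():
    for s in(-1,1):
        X=lambda c:s*(hx-(c-W))         # c: inward coord of finger's inner corner
        yield "r",tip(X(-75),Y,300),0
        yield "l",tip(X(-75),Y,148),300
        yield "l",tip(X(-8),Y,158),150
        for a in np.arange(1.4,0.05,-.2): yield "l",tip(X(50*np.cos(a)-2.5*np.sin(a)),Y,112+50*np.sin(a)+2.5*np.cos(a)),150
        yield "p",tip(X(50),Y,110),40
        yield "l",tip(X(45),Y,300 if s<0 else 330),300
import sys
for k,q,v in path():
    if len(sys.argv)<2: print(k,q.round(),None if env.ik(q,QA) is None else env.ik(q,QA).round(2)); continue
    if k=="r": env.reach(q,QA)
    elif k=="p": print("stop",env.move_l(q,QA,rate=v,f_stop=8)); st()
    else:
        if env.move_l(q,QA,rate=v,f_stop=25): print("hit",q); st(); break
E
python3 - <<'E'
from h import *
# bystanders, foot centres approx: print tops
for n,u,v,z in(("bowl",385,211,68),("mug",318,281,85),("jar",404,158,130),("cup",241,108,70)):
    c=viewer.camera_params("top");K=np.array([[c["fx"],0,c["cx"]],[0,c["fy"],c["cy"]],[0,0,1]])
    a=cv2.undistortPoints(np.array([[[u,v]]],float),K,c["dist"])[0,0]; d=c["pose"][:3,:3]@[a[0],-a[1],-1]; o=c["pose"][:3,3]
    w=o+d*(z-o[2])/d[2]; print(n,w.round(),"carrier",(w-[p[0],p[1],0])@np.c_[xc,yc])
from h import env
q=env.read_state()["tool_pos"]; print(env.ik(q+[0,0,130],env.read_state()["orientation"]))
E
sed -i '2,3{s/^/if len(__import__("sys").argv)>1: /}' flaps.py; python3 flaps.py
```

```text
bowl [ 559. -274.   68.] carrier [  44.41902262 -238.95073454]
mug [ 399. -117.   85.] carrier [-158.8168494  -144.12307979]
jar [ 669. -300.  130.] carrier [ 156.93537558 -226.87721167]
cup [806.  64.  70.] carrier [164.76613494 162.12380725]
[ 1.11495720e+00  3.08337412e-01  1.49536734e+00  2.49297175e-05
  1.33926444e+00 -1.90023822e-02]
r [429.  12. 380.] None
l [429.  12. 228.] None
l [492. -10. 238.] None
l [505. -15. 242.] None
l [514. -18. 240.] None
l [523. -21. 235.] None
l [531. -24. 230.] None
l [537. -26. 222.] None
l [542. -28. 214.] None
l [545. -29. 204.] None
p [547. -29. 190.] None
l [542. -27. 380.] None
r [ 756. -103.  380.] None
l [ 756. -103.  228.] None
l [693. -81. 238.] None
l [679. -76. 242.] None
l [670. -73. 240.] None
l [661. -70. 235.] None
l [654. -67. 230.] None
l [647. -65. 222.] None
l [642. -63. 214.] None
l [639. -62. 204.] None
p [638. -61. 190.] None
l [643. -63. 410.] None
```

```bash
sed -i 's/^QA=.*/QA=R.from_matrix(np.c_[-xc,yc,-Z]).as_quat()   # camera to robot side, jaws along carrier y/' h.py
sed -i 's/Y=-12; W=13.5/Y=-30; W=10/' flaps.py; python3 flaps.py | awk '/None/||NR%4==1' && python3 flaps.py | grep -q None || python3 flaps.py go
python3 -c "
from h import *
cv2.imwrite('pics/s2.png',np.hstack([cv2.resize(viewer.camera(n)[90:280,160:350],(400,400)) for n in('scene','top')]))"
```

```text
r [426.  -6. 380.] [-0.04  0.02  1.96 -0.    1.16 -1.27]
l [512. -36. 240.] [-0.09  0.35  1.92 -0.    0.87 -1.33]
l [539. -46. 214.] [-0.11  0.43  1.88 -0.    0.84 -1.34]
r [ 746. -119.  380.] [-0.17  0.56  1.23 -0.    1.35 -1.41]
l [661. -88. 240.] [-0.15  0.55  1.57 -0.    1.01 -1.38]
l [633. -79. 214.] [-0.14  0.55  1.66 -0.    0.94 -1.37]
stop True
7.6 [544.  -47.2 194.8] [-1.6 -0.6  7.5] [-0.11  0.46  1.88 -0.    0.8  -1.34]
stop True
12.6 [629.7 -77.4 194.8] [-1.8 -1.   8.9] [-0.14  0.57  1.68 -0.    0.9  -1.37]
```

View pics/s2.png

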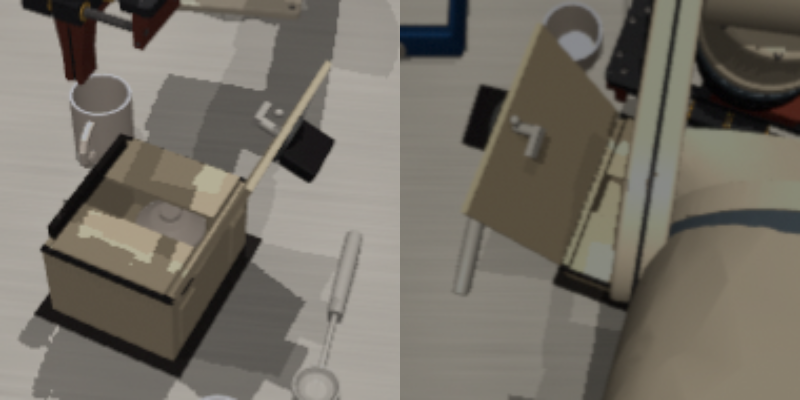

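```bash
cat >lid.py <<'E'
from h import *
import sys
hy=p[4]; W=13.5; X=-62
Y=lambda c:hy-(c-W)
P=[("l",tip(X,0,345),300),("l",tip(X,Y(-120),345),300),("l",tip(X,Y(-120),262),250),("l",tip(X,Y(-12),275),120)]
for a in np.arange(1.45,0.1,-.15): P.append(("l",tip(X,Y(150*np.cos(a)-3*np.sin(a)),119+150*np.sin(a)+3*np.cos(a)),150))
P+=[("p",tip(X,Y(150),130),40),("l",tip(X,Y(150),240),300)]
for k,q,v in P:
    if len(sys.argv)<2:
        j=env.ik(q,QA); print(q.round(),None if j is None else j.round(2)); continue
    h=env.move_l(q,QA,rate=v,f_stop=6 if k=="p" else 25)
    if h: print("stop",k,q); st()
    if h and k=="l": break
st()
E
python3 lid.py >l.txt; awk 'NR<5||NR%4==1' l.txt; grep -q None l.txt || python3 lid.py go
python3 -c "
from h import *
cv2.imwrite('pics/s3.png',np.hstack([cv2.resize(viewer.camera('scene')[90:280,160:350],(400,400)),cv2.resize(viewer.camera('wrist'),(400,400))]))"
```

```text
[538. -13. 425.] [-0.05  0.17  1.69 -0.    1.28 -1.28]
[606. 181. 425.] [ 0.27  0.33  1.49 -0.    1.33 -0.96]
[606. 181. 342.] [ 0.27  0.39  1.58 -0.    1.17 -0.96]
[570.  79. 355.] [ 0.12  0.29  1.69 -0.    1.16 -1.11]
[561.  54. 348.] [ 0.07  0.28  1.72 -0.    1.13 -1.16]
[534. -23. 314.] [-0.07  0.28  1.82 -0.    1.04 -1.3 ]
[518. -68. 239.] [-0.15  0.36  1.9  -0.    0.88 -1.39]
20.6 [516.6 -73.5 320.8] [-0.8  0.7 -1.5] [-0.16  0.25  1.84 -0.    1.05 -1.4 ]
```

View pics/s3.png

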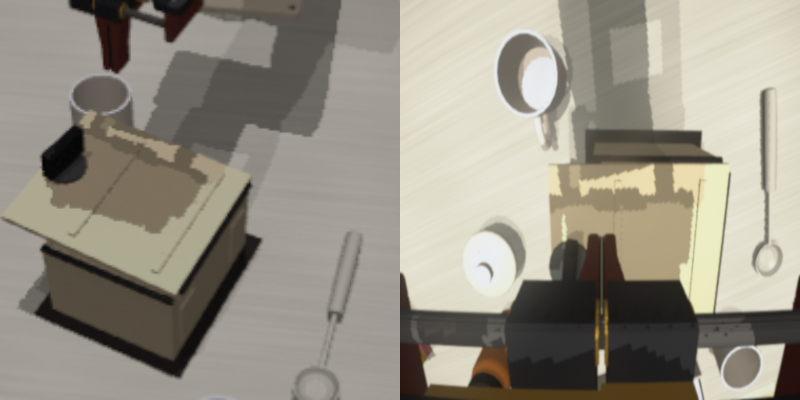

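```bash
python3 - <<'E'
from h import *
env.move_l(tip(75,p[4]-179,260),QA,rate=250); env.hold(.3)
s=env.read_state(); im=viewer.camera("wrist"); st()
np.savez("w.npz",p=s["tool_pos"],q=s["orientation"]); cv2.imwrite("pics/w4full.png",im)
T=np.eye(4);T[:3,:3]=R.from_quat(s["orientation"]).as_matrix();T[:3,3]=s["tool_pos"];T=T@viewer.camera_params("wrist")["tool_from_camera"]
for a in(.07,):
  for x,d in((28,7),(28,-7),(-28,-7),(-28,7)):
    w=np.array(lid(p[4],a,x,179,43))+[0,d,0]; u=proj("wrist",world(p,w),T)[0]; cv2.circle(im,tuple(int(v) for v in u.round()),1,(0,0,255),-1); print(u.round(1))
u=u.round().astype(int); y0=max(0,u[1]-75);x0=max(0,u[0]-75);print(x0,y0)
i=cv2.convertScaleAbs(cv2.resize(im[y0:y0+150,x0:x0+150],None,fx=4,fy=4,interpolation=cv2.INTER_CUBIC),alpha=1.6)
cv2.imwrite("pics/w4.png",i)
E
```

```text
21.8 [ 631.3 -158.5  340.3] [ 0.3 -0.2  0.7] [-0.26  0.42  1.54 -0.    1.18 -1.5 ]
[272.  135.4]
[253.2 135.3]
[253.1  56. ]
[272.9  56.1]
198 0
```

View pics/w4.png

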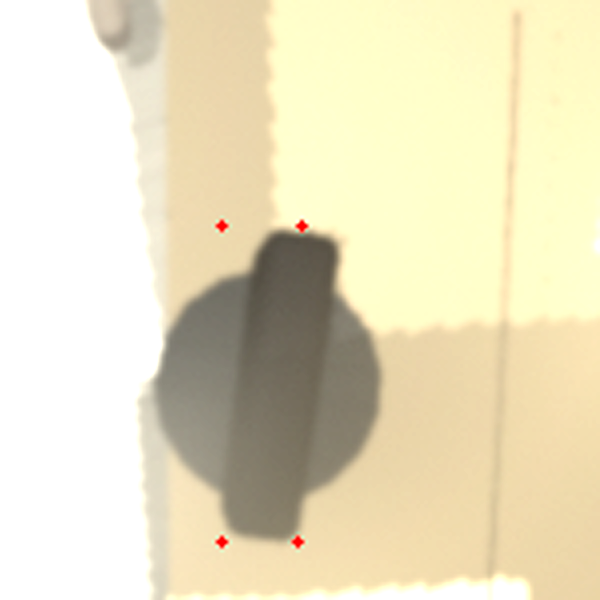

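```bash
cat >knob.py <<'E'
from h import *
hy=p[4]+3.7; Q=lambda t:(R.from_rotvec([0,0,-t])*R.from_quat(QA)).as_quat()
def g(a,dz=0):
    q=lid(hy,a,0,179,30); return tip(q[0],q[1],q[2]-19+dz)
E
python3 - <<'E'
from knob import *
set_gripper(60)
env.move_l(g(.07,60),Q(.12),rate=200)
print(env.move_l(g(.07,-1),Q(.12),rate=120,f_stop=8)); st()
set_gripper(0); st(); print(env.read_state()["width"])
print(env.move_l(g(0,-5),Q(.12),rate=40,f_stop=24)); st(); print(env.read_state()["wrist_torque"].round(2))
E
```

```text
False
24.1 [ 563.7 -128.4  221.9] [0.4 0.7 0.2] [-0.24  0.46  1.79  0.    0.89 -1.36]
24.9 [ 563.2 -127.9  221.4] [ 2.6  4.9 -1.4] [-0.24  0.46  1.79  0.    0.89 -1.36]
14.966049186388105
True
25.2 [ 563.  -129.4  210.7] [-1.4  1.2  6.8] [-0.25  0.48  1.8   0.    0.87 -1.36]
[ 0.08  0.16 -0.02]
```

```bash
python3 - <<'E'
from knob import *
b=g(0,-3)
print(env.move_l(b,Q(.12),rate=20,f_stop=25)); env.hold(.2); st()
s=env.read_state(); b[2]=min(s["tool_pos"][2],210.5)-1.0
for t in np.arange(.27,.72,.15):
    env.move_l(b,Q(t),rate=60); s=env.read_state(); print(t,round(s["time_s"],1),s["tool_pos"].round(1),s["force"].round(1),s["wrist_torque"].round(2))
E
```

```text
True
25.6 [ 563.1 -129.5  210.6] [-1.8  2.   8.2] [-0.25  0.48  1.8   0.    0.87 -1.36]
0.27 25.9 [ 562.9 -129.8  210.6] [ 0.4  8.9 10.6] [ 1.5  -0.11 -0.05]
0.42000000000000004 26.2 [ 562.8 -129.9  210.6] [-1.2  7.9 10.5] [ 1.32  0.08 -0.05]
0.5700000000000001 26.5 [ 562.7 -130.1  210.5] [-1.5  7.1 11.8] [ 1.1   0.21 -0.04]
```

```bash
python3 - <<'E'
from knob import *
b=g(0,0)
for z in(208.8,207.8):
    b[2]=z; env.move_l(b,Q(.57),rate=20); env.hold(.15); st()
    if env.read_state()["force"][2]>28: break
b[2]=z; ok=1
for t in np.arange(.7,1.5,.13):
    env.move_l(b,Q(t),rate=60); s=env.read_state(); print(t,round(s["time_s"],1),s["tool_pos"].round(1),s["force"].round(1),s["wrist_torque"].round(2))
    if abs(s["wrist_torque"][2])>.8 or s["tool_pos"][2]>213: print("abort");break
E
```

```text
26.9 [ 562.7 -130.1  210.5] [-2.1  7.2 17.1] [-0.25  0.48  1.8   0.    0.87 -0.91]
27.3 [ 562.7 -130.1  210.4] [-6.2  8.6 24.7] [-0.25  0.48  1.8   0.    0.86 -0.91]
0.7 27.6 [ 562.6 -130.2  210.4] [-5.9  7.4 25.3] [1.2  1.16 0.01]
0.83 27.9 [ 562.5 -130.3  210.4] [-7.   6.2 26.1] [1.16 1.32 0.08]
0.96 28.2 [ 562.3 -130.3  210.4] [-7.5  6.5 23.6] [1.13 1.3  0.06]
1.0899999999999999 28.5 [ 562.1 -130.3  210.3] [-8.7  6.3 28.9] [ 1.11  1.77 -0.02]
1.22 28.8 [ 561.9 -130.4  210.3] [-8.4  5.5 26.8] [ 0.95  1.8  -0.03]
1.35 29.0 [ 561.7 -130.4  210.4] [-10.4   6.   27.7] [ 1.    1.89 -0.01]
1.48 29.3 [ 561.6 -130.4  210.3] [-11.    7.2  28.6] [0.97 1.98 0.  ]
```

```bash
python3 - <<'E'
from knob import *
b=g(0,0); b[2]=210.4; env.move_l(b,Q(1.48),rate=30)
set_gripper(50); b[2]+=90; env.move_l(b,Q(1.48),rate=150); st()
a=tip(75,p[4]-179,260); env.move_l(a,QA,rate=200); env.hold(.3)
im=viewer.camera("wrist")
cv2.imwrite("pics/w5.png",np.hstack([cv2.resize(im[0:200,158:358],(400,400)),cv2.resize(viewer.camera("scene")[90:280,160:350],(400,400))])); st()
E
```

```text
31.1 [ 561.6 -130.4  299.6] [0.6 0.4 0.5] [-0.25  0.36  1.74 -0.    1.05 -0.  ]
33.1 [ 631.7 -159.   340.1] [-0.4 -0.5 -0.1] [-0.26  0.42  1.54 -0.    1.18 -1.5 ]
```

View pics/w5.png

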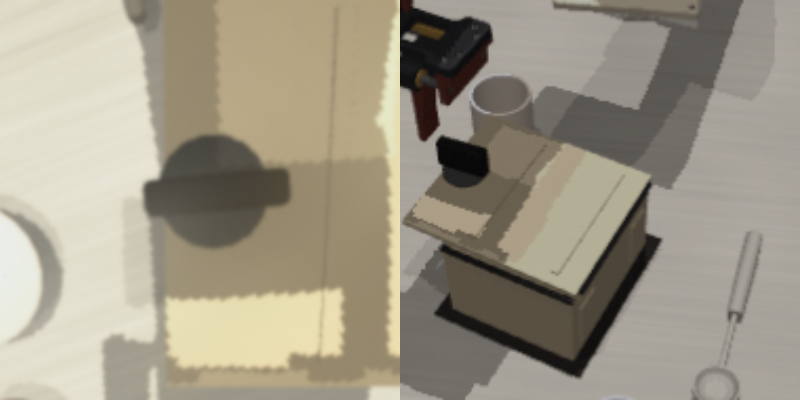

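```bash
python3 - <<'E'
from knob import *
set_gripper(0); Y=hy-150
env.move_l(tip(62,Y,200),QA,rate=150); env.move_l(tip(62,Y,150),QA,rate=80); env.hold(.3)
h=env.move_l(tip(62,Y,118),QA,rate=15,f_stop=2.5); st()
z=env.read_state()["tool_pos"][2]-80; print(h,"tip z",z,"lid angle",(z-122)/150)
env.move_l(tip(62,Y,300),QA,rate=200); env.hold(.5); st()
cv2.imwrite("pics/t6.png",cv2.convertScaleAbs(viewer.camera("top"),alpha=1.5))
E
```

```text
37.1 [ 630.3 -123.8  205. ] [-0.5  0.4  3.3] [-0.21  0.56  1.65 -0.    0.93 -1.44]
True tip z 124.97907015983438 lid angle 0.01986046773222919
38.7 [ 630.3 -123.9  379.8] [-0.5 -1.2 -0.2] [-0.21  0.38  1.52  0.    1.25 -1.44]
```

View pics/t6.png

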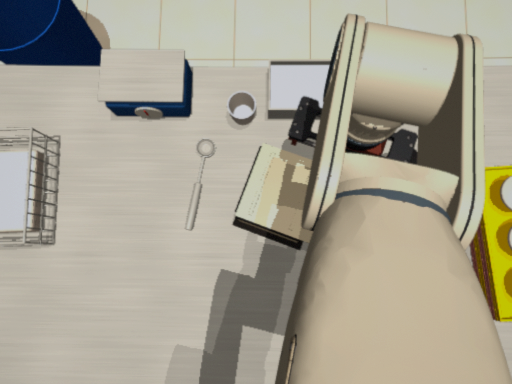

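The probed lid angle is 0.020 rad, exactly the latched value. The cup at (241,106) and the ladle at (190,227) are where they started, and the robot is clear.

```bash
python3 -c "
from station import workorder; print(workorder.sign_off())"
```

```text
the job is handed in; nothing more can be done
None
```

The carrier is shut and latched, and I handed the job in at about 39 s of the 72 s allowed. I folded the near flap and then the far flap flat, and closed the lid onto the seal. Then I gripped the knob, pressed it to the stop with about 25 N, and turned it clockwise about 1.36 rad past its detent.

**Last checks**
- **Flaps:** the fingertips stopped at 114.8 mm on both, which is the height of a flat flap, before the lid came down.
- **Lid:** a light touch after I let go put it at 0.020 rad, which matches the latched value (limit 0.03).
- **Latch:** the torque rose at the detent and then dropped. The last wrist picture puts the knob at about 1.4 rad (needs over 1.2), read from the picture by eye.
- **Things around the carrier:** the cup and ladle were unmoved in the last top picture. The mug looked unmoved in the last scene picture. The bowl was last seen standing in a wrist picture before I handed in. The sauce jar was hidden by the arm at the end, so I could not check it; no unexpected contact forces showed up in my readings.
- **Disagreement:** my first fit put the knob about 4 mm off across the bar and the lid's direction about 0.05 rad off. I corrected the knob position and bar angle from a close look before gripping.

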